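# Rack the ceramic ball masters

### The arm

A 7-joint arm with a two-finger parallel gripper is mounted at the origin on a cart in front of the work surface, level with it; the furniture and walls round the work are solid. World frame = base frame: x ahead of the robot, y to its left, z up, the work surface at z = 0. Lengths are in m, angles in rad, forces in N, time in s.
With the tool pointing down it reaches from about 0.35 to 0.9 m from the base axis. Payload 19.9 kg.
Tool frame: the origin (TCP) lies midway between the tips of the shut fingers; the grasp point (between the pads) lies 19 mm behind it; z points along the fingers, y is the line along which they close (so a half turn about z gives the same grasp; the last joint's range is limited). The gripper opens to 85 mm and grips with 20 to 120 N. Pads are 22 mm wide; open, the fingers measure 114 mm over their backs; the gripper's body (76 mm by 85 mm) begins 54 mm behind the grasp point. The pads swing forward as they close: fully open they stand 13 mm farther back than shut.
Start: joints at [1.075, 0.417, -0.01, 1.614, 0.005, 1.111, -0.053], TCP at [0.275, -0.561, 0.231] pointing down, gripper open.
Joint ranges: [-2.81, 2.81], [-0.39, 2.02], [-1.27, 1.25], [0.06, 2.57], [-1.19, 4.33], [0.19, 2], [-2.82, 2.82]. Speed limits (rad/s): [1.89, 1.89, 2.39, 2.39, 3.01, 3.01, 3.01].

### API

Orientations are given as a unit quaternion [w, x, y, z].
In Python, from bench import env, gripper_open, close, vision gives the robot as it stands. Calls block until the motion is done:
- env.goto(position, orientation): joint-space move of the TCP to a pose.
- env.move_straight(position, frame=None, rate=0.15, f_stop=None): straight line of the TCP; frame=None keeps the orientation; rate is the mean speed in m/s. With f_stop (N) it stops when the force on the tool has changed by that much, and returns True; else False.
- env.move_j(angles): joint-space move.
- gripper_open() and close(grip_force=None): open the fingers fully, or close them until they stop; grip_force is the grip in N (None keeps the last).
- env.wait(seconds).
- env.inverse_kinematics(position, orientation): joint angles nearest the present ones, or None.
- env.sense(): the state.
- vision.capture(name): name is "scene" or "top"; returns the picture (420x560x3 uint8, blue, green, red); there is no depth.
- vision.get_calibration(name): a dict with "K" (3x3 intrinsics, pixels), "R" (3x3) and "t" (3): a world point X has camera coordinates R X + t. Camera axes: x right, y down, z forward; pixel columns grow to the right and rows downward; lengths in m; the calibration is good to about 2 mm. A picture is of the moment at which its call begins. get_calibration takes no time and is no camera call.
A pose or a line that the arm cannot do raises env.MotionError and nothing moves.
- env.finish_job(): hands the job in; it is judged then, once.
The state is a dict: "t": time; "q": joint angles; "joint_vel": joint speeds; "tau": joint torques, N m; "tcp_pos": TCP position; "tcp_rot": TCP orientation; "contact_force": force on the tool from outside, world axes, zero at the start; "moment": the same for the moment, N m; "opening": finger opening in m; "finger_force": force on a finger pad.
Only numpy, scipy, OpenCV 4.12 (cv2) and the standard library are available. Lean on these libraries where they do the work, as an engineer would, in place of code of your own. Each camera call takes 0.05 s, during which the arm holds its last target. There are 200 camera calls.

### The job

Put the two ceramic ball masters back in their rack: take each off the mat by its handle, set its ball into the dished spring cup of its own size, and let the handle down onto the rail saddle behind that cup, leaving both masters resting there on their own. The balls are lapped and brittle: feel for the cups, whose height is not known, never press or knock a ball hard and never let a master drop, and leave the other things on the worktop alone.

Things in the scene. Friction and masses are not known exactly. Their poses are not given: they have to be found in the camera images.
- rack: Fixed rack, aluminium base plate 175 (x) x 290 (y) x 22 mm; grey end plates at y = +-138 mm, 176 mm high. Origin under its centre; x points from the cups (front) to the rail (back), z up. The two cup posts stand at x = -45 mm, y = +-65 mm; straight behind each is a rail saddle.
- rail (a point): Middle of the rack's rail, on its axis, axes as the rack's: a level bar 16 mm thick along y. At y = +-65 mm a black waisted saddle, 30 mm wide at its bottom (bar), flaring to 44 mm wide at the 44 mm flanges. A racked handle lies across it and rises away from the ball at 20 to 36 deg, by the cup's height; at 43 deg it clears the saddle at any cup height.
- post_large: Foot of the post of the large cup (slippery white dish 72 mm across, open upwards, for the 66 mm ball). Origin on the post's axis, on the base plate; z up. A seated ball is centred over it, its centre 82 to 114 mm above: the post is locked at an unknown height. The cup rides on a soft spring: 1 N starts it, 0.7 N more per mm, hard stop after 12 mm. Either cup may be on the left.
- post_small: Foot of the post of the small cup (slippery white dish 60 mm across, open upwards, for the 52 mm ball). Origin on the post's axis, on the base plate; z up. A seated ball is centred over it, its centre 82 to 114 mm above: the post is locked at an unknown height. The cup rides on a soft spring: 1 N starts it, 0.7 N more per mm, hard stop after 12 mm. Either cup may be on the left.
- large_ball (a point): Large ball master: hollow white ceramic ball 66 mm across on a handle, 178 mm long in all, about 0.28 kg, balancing 60 mm from the ball's centre. This point is the ball's centre; its x axis runs along the handle. Starts lying on the mat, handle roughly away from the robot and drooping 9 deg, y level.
- large_handle (a point): Middle of that master's black handle, 97.5 mm along x from the ball's centre: a 20 x 20 mm square bar, flats towards its own +-y and +-z, from 50 to 145 mm from the ball's centre (a thin steel neck before that).
- small_ball (a point): Small ball master: hollow white ceramic ball 52 mm across on a handle, 171 mm long in all, about 0.24 kg, balancing 60 mm from the ball's centre. This point is the ball's centre; its x axis runs along the handle. Starts lying on the mat, handle roughly away from the robot and drooping 6 deg, y level.
- small_handle (a point): Middle of that master's black handle, 97.5 mm along x from the ball's centre: a 20 x 20 mm square bar, flats towards its own +-y and +-z, from 50 to 145 mm from the ball's centre (a thin steel neck before that).
- mat: Fixed grey mat 210 x 260 x 6 mm on the worktop; origin under its centre, z up.
- snap_gauge: Bystander: C-shaped steel snap gauge lying flat, 104 x 104 x 11 mm; origin under its centre.
- dial_indicator: Bystander: dial indicator lying on its back, 138 x 57 x 22 mm; origin under its centre.
- tape: Bystander: roll of tape lying flat, 48 mm across, 18 mm high; origin under its centre.
There are look-alikes about, which are no part of the job. Leave any green look-alike of the post_large alone.

How it is judged:
At the end, for the whole second after the job is handed in: Each ball bears on the cup of its own size, centred within 4 mm; its handle rests on the rail saddle behind, rising 17 to 41 degrees, square to the rail within 8 degrees; both still and released (horizontal distance between large_ball and post_large below 0.004 m and horizontal distance between small_ball and post_small below 0.004 m and contact force between master_large and post_large above 0.4 N and contact force between master_small and post_small above 0.3 N and contact force between each of master_large, master_small and rack above 0.1 N and angle between the y axis of each of large_ball, small_ball and the y axis of rack, either way round below 0.14 rad and angle between large_ball's own z axis and vertical between 0.3 and 0.72 rad and angle between small_ball's own z axis and vertical between 0.3 and 0.72 rad and linear speed of each of master_large, master_small below 0.02 m/s); the robot touches nothing.
It fails at once if a ball is pressed with more than 12 N against a cup, the rack or the fingers (contact force between any of master_large_c0, master_small_c0 and post_large above 12 N or contact force between any of master_large_c0, master_small_c0 and post_small above 12 N or contact force between any of master_large_c0, master_small_c0 and rack above 12 N or contact force between any of master_large_c0, master_small_c0 and the fingers above 12 N).
It fails at once if a master falls: moves faster than 0.3 m/s out of the fingers ((linear speed of master_large above 0.3 m/s and contact force between the fingers and master_large below 0.1 N) or (linear speed of master_small above 0.3 m/s and contact force between the fingers and master_small below 0.1 N)).
It fails at once if a bystander is moved by more than 30 mm (distance of any of snap_gauge, dial_indicator, tape from where it was at the start of the episode above 0.03 m).
It also fails if it takes over 72 s, if anything falls off the work surface, if the arm or the gripper's body presses on something with over 40 N, if the wrist force passes 120 N, or if a joint passes its speed limit or range.

## Working session

There is one attempt and no reset: what is moved stays moved. The work goes in short steps, each a Python script; the robot and the scene stay as the last script left them, time stands still between calls to the robot, and variables do not carry over. Pictures are saved under pics/ and viewed, at most 10 in all, crops included, and the job is handed in when it is done.

```bash
ls; mkdir -p pics; python3 - <<'E'
from bench import env, vision
import cv2
for n in("scene","top"):
    cv2.imwrite(f"pics/{n}0.png",vision.capture(n)); c=vision.get_calibration(n); print(n,c["K"].tolist(),c["R"].round(4).tolist(),c["t"].round(4).tolist())
s=env.sense(); print(s["t"],s["tcp_pos"],s["tcp_rot"],s["contact_force"])
E
```

```text
pics
scene [[390.23048704125466, 0.0, 281.4192823649989], [0.0, 390.23048704125466, 206.22539938743245], [0.0, 0.0, 1.0]] [[-0.8386, -0.5445, -0.0172], [-0.3925, 0.6257, -0.6741], [0.3778, -0.5585, -0.7384]] [0.4038, 0.345, 0.8867]
top [[476.4133737315879, 0.0, 278.59347942954787], [0.0, 476.4133737315879, 208.56636446890178], [0.0, 0.0, 1.0]] [[0.0047, -0.9999, 0.011], [-0.9948, -0.0058, -0.102], [0.1021, -0.0105, -0.9947]] [-0.0762, 0.5328, 1.3634]
0.1 [ 0.27437237 -0.56119262  0.23069582] [-5.63483847e-04  9.74261233e-01  2.25421168e-01 -1.70472887e-04] [0.40587171 0.05338049 0.14481054]
```

View pics/scene0.png

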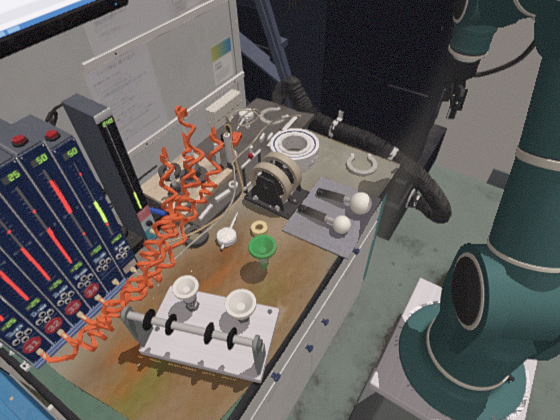

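View pics/top0.png

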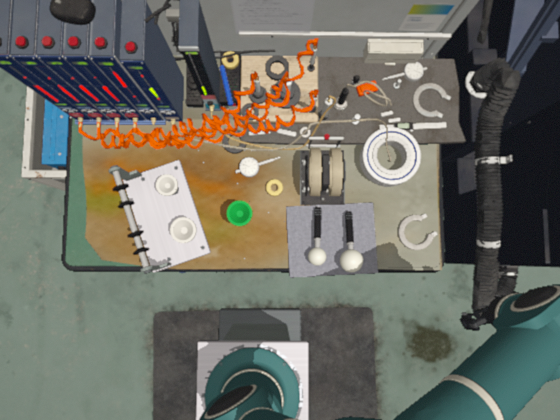

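The scene shows two white cups on the white rack plate: one at top pixel (167,184) and one at (183,231). There is also a green dish at (239,213), standing off the rack. The rail is on the left at about (130,215). The masters lie on the mat with balls at (317,257) and (350,261). The green dish is the look-alike, so I leave it alone. I'll enlarge the rack and mat to confirm this and read sizes.

```bash
python3 - <<'E'
import cv2
a=cv2.imread("pics/top0.png"); 
r=cv2.resize(a[155:280,95:255],None,fx=5,fy=4.8,interpolation=3); r=cv2.resize(a[155:275,95:255],None,fx=5,fy=5,interpolation=3); cv2.imwrite("pics/c1.png",r)
cv2.imwrite("pics/c2.png",cv2.resize(a[195:285,280:390],None,fx=6,fy=6,interpolation=3))
b=cv2.imread("pics/scene0.png"); cv2.imwrite("pics/c3.png",cv2.resize(b[265:385,120:280],None,fx=5,fy=5,interpolation=3))
E
```

```text
(no output)
```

View pics/c1.png

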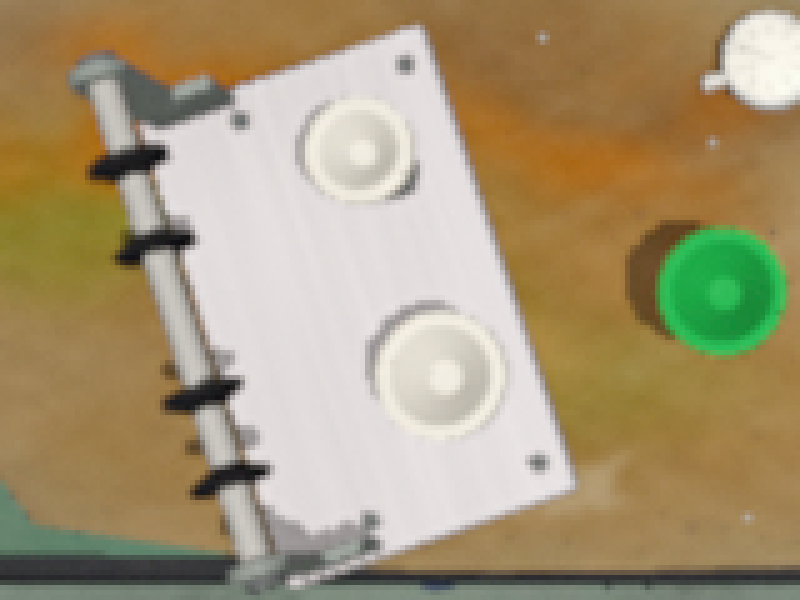

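View pics/c2.png

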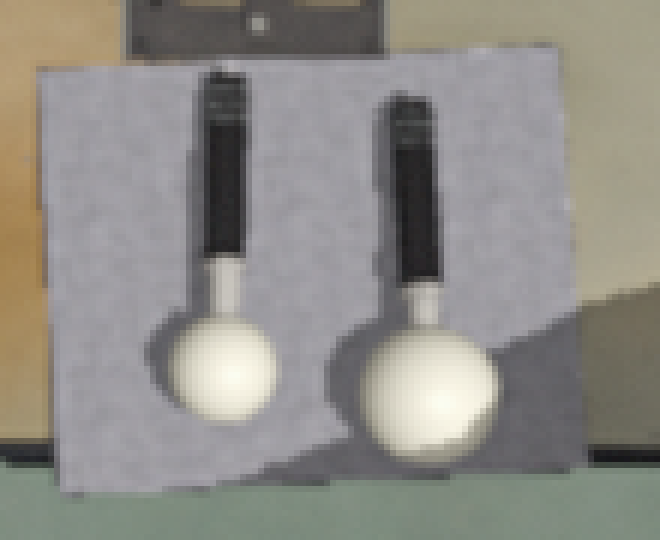

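View pics/c3.png

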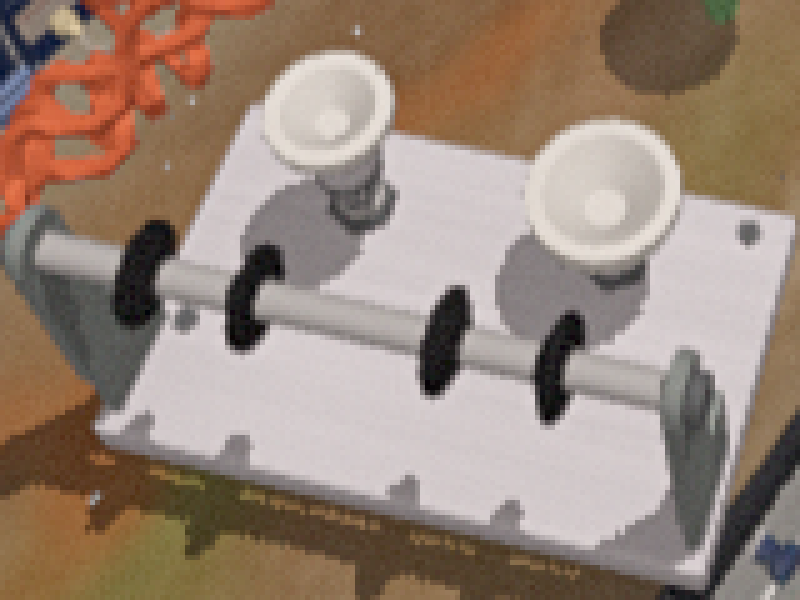

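Crops: on the rack, the large cup is at c1 (439,374), about 26.6 px wide, and the small cup is at (357,149), about 22.4 px wide. The width ratio of 1.19 matches 72/60. The green dish at (722,290) is off the rack, so it's the look-alike. On the mat, the small ball is at c2 (223,370) and the large ball at (430,395).

```bash
cat > geo.py <<'E'
import numpy as np
from scipy.optimize import least_squares
from bench import vision
C={n:vision.get_calibration(n) for n in("scene","top")}
def proj(n,X):
    c=C[n]; p=np.asarray(c["K"])@(np.asarray(c["R"])@np.asarray(X)+np.asarray(c["t"]).ravel()); return p[:2]/p[2]
def plane(n,p,z):
    return least_squares(lambda a:proj(n,[a[0],a[1],z])-p,[.6,0]).x
def tri(pt,ps):
    r=least_squares(lambda X:np.r_[proj("top",X)-pt,proj("scene",X)-ps],[.6,.2,.1]); return r.x,np.abs(r.fun).max()
c1=lambda u,v:np.array([94.6+u/5,154.6+v/5]); c2=lambda u,v:np.array([279.6+u/6,194.6+v/6]); c3=lambda u,v:np.array([119.6+u/5,264.6+v/5])
E
python3 - <<'E'
from geo import *
np.set_printoptions(precision=4,suppress=True)
obs=[("top",c1(423,25),-.0875,-.145),("top",c1(577,487),-.0875,.145),("scene",c3(797,215),-.0875,.145),("scene",c3(97,430),.0875,-.145),("scene",c3(708,574),.0875,.145)]
def rk(a,x,y,z): c,s=np.cos(a[2]),np.sin(a[2]); return [a[0]+c*x-s*y,a[1]+s*x+c*y,z]
f=lambda a:np.concatenate([proj(n,rk(a,x,y,.022))-p for n,p,x,y in obs])
r=least_squares(f,[.5,.3,1.4]); print("rack",r.x,r.fun)
R=r.x
for nm,t,s,yy in(("L",c1(439,374),c3(603,195),.065),("S",c1(357,149),c3(329,109),-.065)):
    X,e=tri(t,s); print("rim",nm,X,e,"expected foot",rk(R,-.045,yy,.022))
for nm,t,s in(("Lsad",c1(217,436),c3(503,353)),("Ssad",c1(141,203),c3(200,286))):
    X,e=tri(t,s); d=X[:2]-R[:2]; c,s_=np.cos(R[2]),np.sin(R[2]); print(nm,X,e,"rackframe",c*d[0]+s_*d[1],-s_*d[0]+c*d[1])
for nm,b,e,z,dr in(("large",c2(430,395),c2(419,285),.039,9),("small",c2(223,370),c2(224,255),.032,6)):
    B=plane("top",b,z); h=np.sin(np.radians(dr))
    far=c2(410,97) if nm=="large" else c2(226,73)
    m=plane("top",e,z-h*.05+.01*0); F=plane("top",far,z-h*.145+.01)
    print(nm,B,"neck",m,np.hypot(*(m-B)),"end",F,np.hypot(*(F-B)),"yaw",np.degrees(np.arctan2(*(F-B)[::-1])))
print("scene balls: ",*[tri(t,s) for t,s in((c2(430,395),(360,203)),(c2(223,370),(341.5,224)))])
print("dispenser base/reel front",plane("top",(322,204),.03),plane("top",(322,199),.08), tri((322,150),(285,158)))
E
```

```text
rack [0.5126 0.2545 1.918 ] [-0.143  -0.36    0.7098  0.0143  0.8035 -0.1688 -0.7396  0.     -0.0253
  0.4395]
rim L [0.4667 0.193  0.0905] 0.19347153103274195 expected foot [np.float64(0.46674839055417666), np.float64(0.19006223714038067), 0.022]
rim S [0.5881 0.2358 0.1168] 0.2522627753566553 expected foot [np.float64(0.5889888648963726), np.float64(0.23430324111401285), 0.022]
Lsad [0.4301 0.2951 0.1595] 0.04372234143065157 rackframe 0.06627350047205516 0.06371616683726598
Ssad [0.5522 0.3392 0.1587] 0.25496166191106795 rackframe 0.06614179128354308 -0.06608213868762924
large [ 0.3837 -0.2824] neck [ 0.4364 -0.279 ] 0.052838618644389566 end [ 0.5281 -0.2763] 0.14450181790902306 yaw 2.4324819865134875
small [ 0.3951 -0.184 ] neck [ 0.4506 -0.1852] 0.055462079225756786 end [ 0.5393 -0.1865] 0.1441336770762548 yaw -0.966626954239437
scene balls:  (array([ 0.3844, -0.2819,  0.0404]), np.float64(0.26140108034053355)) (array([ 0.3954, -0.1836,  0.036 ]), np.float64(0.10891002793937332))
dispenser base/reel front [ 0.5471 -0.2001] [ 0.5557 -0.195 ] (array([ 0.6474, -0.2047,  0.1582]), np.float64(14.080603829652887))
```

```bash
cat > arm.py <<'E'
import numpy as np
from scipy.spatial.transform import Rotation as Ro
from bench import env, gripper_open, close, vision
RY=1.918; G=.070
M={"small":dict(B=[.3953,-.1838,.032],yaw=np.radians(-.8),d=np.radians(6),o=.0043,cup=[.5885,.235]),
   "large":dict(B=[.3840,-.2822,.039],yaw=np.radians(2.2),d=np.radians(9),o=.0009,cup=[.4667,.1915])}
SGN=1
def pose(nm,B,yaw,th,T=0.,sgn=None):
    """TCP pose with ball centre B, handle yaw, rise th; T = tool lean towards the ball at grasp"""
    m=M[nm]; de=m["d"]+T; s=sgn or SGN
    h=np.array([np.cos(yaw)*np.cos(th),np.sin(yaw)*np.cos(th),np.sin(th)])
    n=np.array([-np.cos(yaw)*np.sin(th),-np.sin(yaw)*np.sin(th),np.cos(th)])
    z=-(np.cos(de)*n-np.sin(de)*h); y=s*np.cross(n,h); x=np.cross(y,z)
    q=Ro.from_matrix(np.c_[x,y,z]).as_quat(scalar_first=True)
    return np.asarray(B)+G*h+m["o"]*n+.019*z, q
E
python3 - <<'E'
from arm import *
np.set_printoptions(precision=2,suppress=True)
for nm in M:
  m=M[nm]
  for T in(0,-.2):
    for s in(1,-1):
      for lab,B,yw,th in(("mat",m["B"],m["yaw"],-m["d"]),("matup",np.add(m["B"],[0,0,.2]),m["yaw"],-m["d"]),("hov",[*m["cup"],.2],RY,np.radians(46)),("hi",[*m["cup"],.3],RY,np.radians(46)),("in",[*m["cup"],.115],RY,np.radians(28))):
        p,q=pose(nm,B,yw,th,T,s); print(nm,T,s,lab,p,env.inverse_kinematics(p,q))
E
```

```text
small 0 1 mat [ 0.47 -0.18  0.01] [ 0.73  0.59 -0.5   2.05  0.48  0.62  1.45]
small 0 1 matup [ 0.47 -0.18  0.21] [ 0.87  0.27 -0.65  1.92  0.19  1.01  1.7 ]
small 0 1 hov [0.57 0.29 0.24] [-0.01  0.59 -0.18  1.62 -0.84  1.28 -2.57]
small 0 1 hi [0.57 0.29 0.34] [-0.03  0.48 -0.17  1.54 -0.83  1.4  -2.71]
small 0 1 in [0.56 0.3  0.14] [-0.08  0.62 -0.26  1.68 -0.55  0.97 -2.75]
small 0 -1 mat [ 0.47 -0.18  0.01] [ 0.4   0.54 -0.1   2.06  0.1   0.55 -1.36]
small 0 -1 matup [ 0.47 -0.18  0.21] [ 0.47  0.22 -0.17  1.94  0.05  0.98 -1.31]
small 0 -1 hov [0.57 0.29 0.24] [ 0.42  0.73 -0.83  1.6  -0.44  1.1   0.28]
small 0 -1 hi [0.57 0.29 0.34] [ 0.45  0.63 -0.9   1.52 -0.45  1.23  0.17]
small 0 -1 in [0.56 0.3  0.14] [ 0.22  0.72 -0.7   1.67 -0.2   0.9   0.13]
small -0.2 1 mat [ 0.46 -0.18  0.01] [ 0.71  0.68 -0.54  1.91  0.49  0.89  1.44]
small -0.2 1 matup [ 0.46 -0.18  0.21] [ 0.81  0.39 -0.65  1.8   0.28  1.24  1.61]
small -0.2 1 hov [0.57 0.29 0.24] [-0.04  0.53 -0.23  1.61 -0.64  1.18 -2.73]
small -0.2 1 hi [0.57 0.29 0.34] [-0.9   0.65  1.08  1.55 -1.16  1.73 -2.51]
small -0.2 1 i
[... 1327 characters left out ...]
tup [ 0.45 -0.28  0.21] [ 0.93  0.43 -0.62  1.74  0.33  1.26  1.8 ]
large -0.2 1 hov [0.45 0.25 0.24] [ 0.07  0.34 -0.26  1.94 -0.74  1.14 -2.57]
large -0.2 1 hi [0.45 0.25 0.34] [ 0.09  0.22 -0.28  1.84 -0.72  1.31 -2.71]
large -0.2 1 in [0.44 0.26 0.13] [-1.15  0.65  1.08  2.04 -1.1   1.23 -2.27]
large -0.2 -1 mat [ 0.45 -0.28  0.01] [ 0.46  0.64 -0.02  1.86  0.14  0.82 -1.2 ]
large -0.2 -1 matup [ 0.45 -0.28  0.21] [ 0.49  0.37 -0.06  1.75  0.12  1.2  -1.15]
large -0.2 -1 hov [0.45 0.25 0.24] [ 0.54  0.46 -0.86  1.92 -0.49  1.02  0.36]
large -0.2 -1 hi [0.45 0.25 0.34] [ 0.64  0.34 -0.95  1.82 -0.52  1.21  0.26]
large -0.2 -1 in [0.44 0.26 0.13] [ 0.42  0.55 -0.92  1.99 -0.01  0.76 -0.06]
```

T=0 with the sign at -1 is reachable everywhere. I'll pick the small master first, then check it at the hover.

```bash
sed -i 's/^SGN=1/SGN=-1/' arm.py; cat >> arm.py <<'E'
def pick(nm):
    m=M[nm]; p,q=pose(nm,m["B"],m["yaw"],-m["d"])
    env.goto(p+[0,0,.15],q); gripper_open()
    print("down hit",env.move_straight(p,rate=.1,f_stop=8),env.sense()["tcp_pos"]-p)
    close(60); s=env.sense(); print("open",s["opening"],"ff",s["finger_force"])
    f0=s["contact_force"]; env.move_straight(p+[0,0,.24],rate=.15)
    s=env.sense(); print("lift dF",s["contact_force"]-f0,"open",s["opening"],"t",s["t"])
def hover(nm,z,th=np.radians(46)):
    env.goto(*pose(nm,[*M[nm]["cup"],z],RY,th)); env.wait(.2)
    s=env.sense(); print("hover t",s["t"],"F",s["contact_force"])
E
python3 - <<'E'
from arm import *; import cv2
pick("small"); hover("small",.26)
from geo import proj
a=vision.capture("scene"); b=vision.capture("top")
p=[.5885,.235,.26]; h=pose("small",p,RY,np.radians(46))
for n,i in(("scene",a),("top",b)):
    u=proj(n,p); print(n,u); u=u.astype(int)
    i=i[u[1]-60:u[1]+60,u[0]-80:u[0]+80] if n=="scene" else i[u[1]-60:u[1]+60,u[0]-80:u[0]+80]
    i=cv2.resize(i,(400,300),interpolation=3); cv2.drawMarker(i,(200,150),(0,0,255),0,20); 
    if n=="scene": A=i
    else: B=i
cv2.imwrite("pics/hov_s.png",np.hstack([A,B]))
E
```

```text
down hit False [ 0.00027819 -0.00015314  0.00046384]
open 0.019427574953323458 ff 59.10832464694977
lift dF [ 2.4098127  -0.08672038 -5.83467667] open 0.018851634394918094 t 5.9083
hover t 7.85 F [ 0.58389002 -0.44777307 -2.08161543]
scene [171.0961877 248.8427361]
top [153.37636172 175.58033661]
```

View pics/hov_s.png

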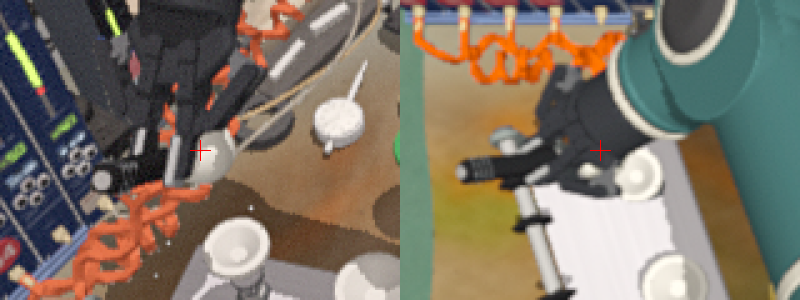

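The hover crop shows the ball at about (206,157) in the left half, some 6 px right of and below the prediction. The arm hides it from the top camera. I'll measure it closer.

```bash
cat >> arm.py <<'E'
def snap(nm,B,th,name,R):
    import cv2; from geo import proj
    a=vision.capture("scene"); u=proj("scene",B); c=u.astype(int)
    x0,y0=max(c[0]-50,0),c[1]-37
    i=cv2.resize(a[y0:y0+75,x0:x0+100],None,fx=8,fy=8,interpolation=3)
    f=lambda X:tuple(int(round(v)) for v in (proj("scene",X)-[x0,y0]+.5)*8)
    hd=np.array([np.cos(RY)*np.cos(th),np.sin(RY)*np.cos(th),np.sin(th)])
    from geo import C
    D=(np.asarray(C["scene"]["R"])@B+np.asarray(C["scene"]["t"]).ravel())[2]
    cv2.circle(i,f(B),int(8*390.2*R/D),(0,0,255),1); cv2.line(i,f(B),f(B+.145*hd),(0,255,255),1)
    cv2.imwrite(name,i); print("crop origin",x0,y0,"ball px",f(B),"end px",f(B+.145*hd),"px/m",8*390.2/D)
E
python3 - <<'E'
from arm import *
snap("small",np.array([.5885,.235,.26]),np.radians(46),"pics/z_s.png",.026)
E
```

```text
crop origin 121 211 ball px (405, 307) end px (89, 394) px/m 3972.5262217546447
```

View pics/z_s.png

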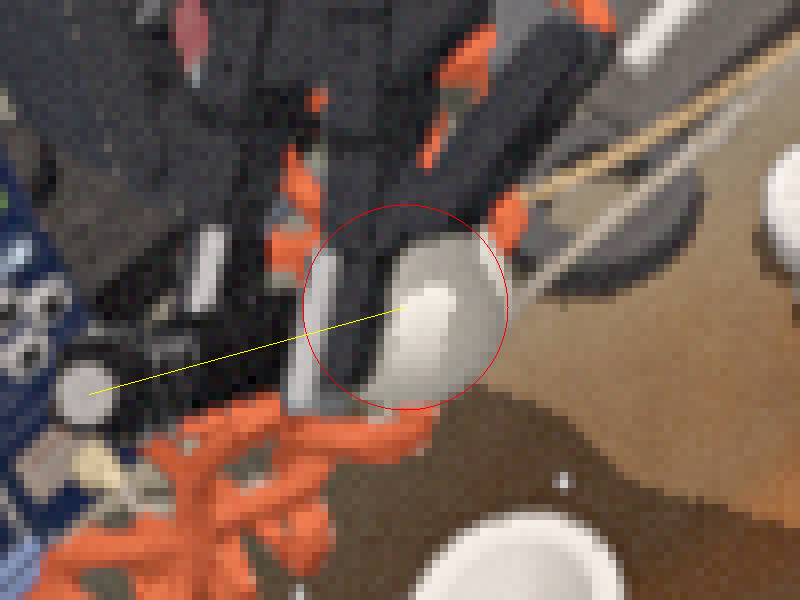

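The prediction matches: the drawn circle fits the ball, and the yellow line ends on the handle tip at (89,394). I'll lower it by feel.

```bash
cat >> arm.py <<'E'
def seat(nm):
    c=M[nm]["cup"]; th=np.radians(46)
    p,q=pose(nm,[*c,.142],RY,th); env.move_straight(p,rate=.1); env.wait(.3)
    f0=env.sense()["contact_force"]
    hit=env.move_straight(p-[0,0,.046],rate=.015,f_stop=1.8); env.wait(.2)
    s=env.sense(); z=.142-(p[2]-s["tcp_pos"][2]); print("cup hit",hit,"ball z",z,"dF",s["contact_force"]-f0)
    return hit,z
def lower(nm,z,th0=46):
    c=M[nm]["cup"]; dz=.159-z; L=np.hypot(.111,dz); ex=np.degrees(np.arctan2(dz,.111)+np.arcsin(.018/L)); print("expected",ex)
    f0=env.sense()["contact_force"]; th=th0
    while th>ex-4:
        th-=2 if th>ex+4 else .7
        p,q=pose(nm,[*c,z],RY,np.radians(th)); env.move_straight(p,q,rate=.03 if th>ex+4 else .015)
        if th>ex+4: f0=env.sense()["contact_force"]; continue
        d=env.sense()["contact_force"]-f0; print(round(th,1),d.round(2))
        if np.linalg.norm(d)>2: break
    print("t",env.sense()["t"]); return th
E
python3 - <<'E'
from arm import *
h,z=seat("small")
if h: lower("small",z)
E
```

```text
cup hit True ball z 0.12620178653916556 dF [2.36261701 0.58401779 2.19330798]
expected 25.408009751775584
28 [-0.46  0.43 -0.42]
27.3 [ 0.82 -2.59  0.51]
t 13.7583
```

```bash
python3 - <<'E'
from arm import *
s=env.sense(); f0=s["contact_force"]; print(f0,s["moment"])
for th in(26.8,26.3,25.8,25.3):
    p,q=pose("small",[.5885,.235,.1262],RY,np.radians(th)); env.move_straight(p,q,rate=.01); env.wait(.2)
    s=env.sense(); d=s["contact_force"]-f0; print(th,d.round(2),s["moment"].round(3),s["opening"])
    if np.linalg.norm(d)>4: break
snap("small",np.array([.5885,.235,.1262]),np.radians(th),"pics/z_s2.png",.026)
E
```

```text
[ 2.7462342  -2.03653339  0.61133555] [-0.77949573 -0.65132644 -0.07139293]
26.8 [ 0.07  1.29 -0.25] [-0.741 -0.724 -0.151] 0.018942402964867384
26.3 [-0.22  1.14  0.  ] [-0.702 -0.721 -0.082] 0.01874909298427491
25.8 [-0.94  1.37  0.15] [-0.662 -0.748 -0.064] 0.019329913450099184
25.3 [-0.94  1.84  0.26] [-0.639 -0.696 -0.093] 0.018936800176746878
crop origin 134 246 ball px (407, 307) end px (144, 635) px/m 3528.8336537846685
```

View pics/z_s2.png

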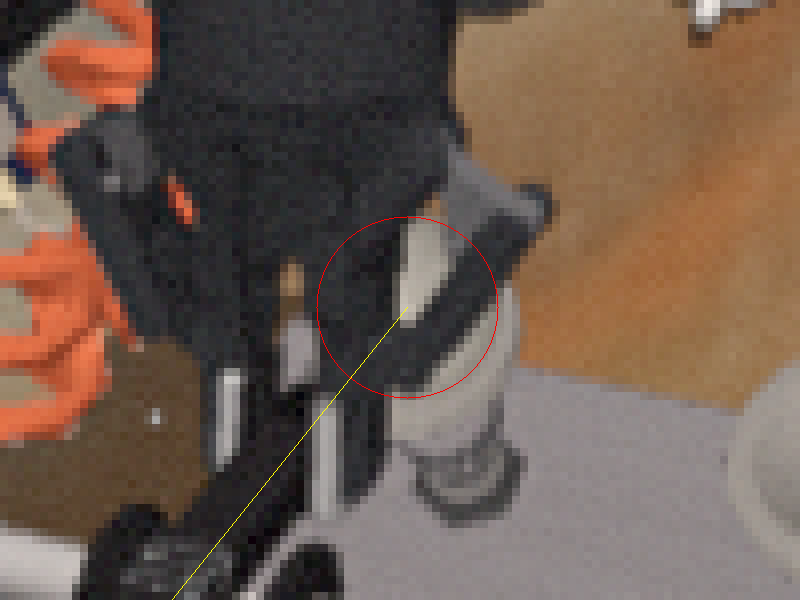

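Readings scatter by about 1 N, so the stop at 27.3° was noise. I'll check the cup contact with averaged readings at several heights.

```bash
cat >> arm.py <<'E'
def avg(n=15):
    S=[]
    for _ in range(n): env.wait(.03); s=env.sense(); S.append(np.r_[s["contact_force"],s["moment"]])
    return np.mean(S,0).round(2),np.std(S,0).round(2)
E
python3 - <<'E'
from arm import *
print(avg())
p0=env.sense()["tcp_pos"]
for dz in(.008,.004,0,-.002):
    p,_=pose("small",[.5885,.235,.1262+dz],RY,np.radians(25.3)); env.move_straight(p,rate=.02); print(dz,avg()[0])
print(env.sense()["t"])
E
```

```text
(array([ 2.32, -0.46,  0.63, -0.68, -0.72, -0.1 ]), array([0.5 , 0.41, 0.38, 0.03, 0.03, 0.02]))
0.008 [ 0.23  0.21 -2.12 -0.7  -0.24 -0.  ]
0.004 [-0.    0.11 -2.09 -0.71 -0.26 -0.02]
0 [ 2.26  0.29  0.84 -0.5  -0.72 -0.12]
-0.002 [ 2.72 -0.69  5.46 -0.1  -0.47 -0.06]
19.6083
```

The cup contact is real: 2.9 N upward and +2.3 N in x, so the ball sits slightly too far towards -x. I'll centre it by nulling Fx.

```bash
python3 - <<'E'
from arm import *
for dx in(0,.0015,.003,.0045):
    p,_=pose("small",[.5885+dx,.235,.1262],RY,np.radians(25.8)); env.move_straight(p,rate=.02); a=avg()[0]; print(dx,a)
    if a[0]<.4: break
print(env.sense()["t"])
E
```

```text
0 [ 2.82 -0.14  0.16 -0.6  -0.85 -0.13]
0.0015 [ 1.22 -0.28 -0.34 -0.64 -0.48 -0.05]
0.003 [ 0.42 -0.74 -1.17 -0.82 -0.36 -0.02]
0.0045 [-1.6  -0.6  -0.38 -0.78  0.1   0.08]
22.6417
```

```bash
cat >> arm.py <<'E'
def down(nm,B,ths):
    a0=None
    for th in ths:
        p,q=pose(nm,B,RY,np.radians(th)); env.move_straight(p,q,rate=.02); a=avg(12)[0]
        a0=a if a0 is None else a0; print(th,a)
        if a[2]-a0[2]>1.5 and a[3]-a0[3]>.08: break
    print("t",env.sense()["t"]); return th
def release(nm,B,th):
    gripper_open(); p,q=pose(nm,B,RY,np.radians(th)); z=Ro.from_quat(q,scalar_first=True).as_matrix()[:,2]
    env.move_straight(p-.10*z,rate=.12); print("t",env.sense()["t"])
E
python3 - <<'E'
from arm import *
down("small",[.5917,.2345,.1262],(25.8,25,24.2,23.4,22.6,21.8,21))
E
```

```text
25.8 [-0.5  -0.25 -0.43 -0.7  -0.16  0.02]
25 [ 0.06 -0.19 -0.67 -0.67 -0.23  0.01]
24.2 [ 0.51 -0.7   0.6  -0.58 -0.23 -0.04]
23.4 [-0.29 -6.93  8.59 -0.6   0.34  0.27]
t 25.2417
```

The saddle contact is clear, starting at about 24.2°. I'll go back to that angle and release.

```bash
python3 - <<'E'
from arm import *
B=[.5917,.2345,.1262]
p,q=pose("small",B,RY,np.radians(24.2)); env.move_straight(p,q,rate=.02); print(avg(8)[0])
release("small",B,24.2)
p=env.sense()["tcp_pos"]; env.move_straight(p+[-.0,-.05,.12],rate=.2)
pick("large"); 
snap("small",np.array(B),np.radians(24.2),"pics/r_s.png",.026)
hover("large",.25)
E
```

```text
[ 0.28 -2.14 -0.13 -1.07 -0.24  0.01]
t 27.4
down hit False [ 0.00031037 -0.00015329  0.0004958 ]
open 0.01922726578060216 ff 58.31350922584534
lift dF [ 0.38602116 -0.9838791  -7.21602885] open 0.01893685943221374 t 34.3417
crop origin 133 246 ball px (408, 300) end px (145, 635) px/m 3522.906254952365
hover t 36.4667 F [ 0.52704113 -0.37343977 -2.83091323]
```

View pics/r_s.png

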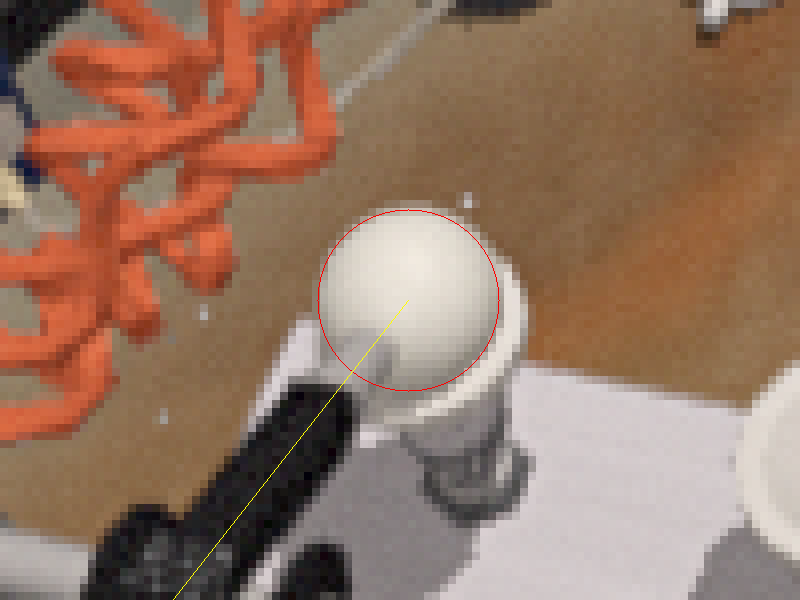

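The small master rests in its cup and on its saddle: the ball circle at (408,300) matches, and the handle lies between the flanges. I'll start the large one with the same ~2 mm x bias.

```bash
sed -i 's/cup=\[.4667,.1915\]/cup=[.4687,.1913]/; s/f_stop=1.8/f_stop=2.2/; s/rate=.015,f_stop/rate=.02,f_stop/' arm.py; python3 - <<'E'
from arm import *
f=avg(8)[0]; print(f)
h,z=seat("large")
if h:
    c=M["large"]["cup"]; a=avg(10)[0]; print(a,a-f)
    dx=0
    for i in range(3):
        d=(a-f)[:1]
        if abs(d[0])<.5: break
        dx+=np.clip(d[0]/1.1*.001,-.002,.002)
        p,_=pose("large",[c[0]+dx,c[1],z],RY,np.radians(46)); env.move_straight(p,rate=.02); a=avg(10)[0]; print(dx,a-f)
print(env.sense()["t"])
E
```

```text
[-0.    0.2  -2.52 -1.18 -0.43  0.  ]
cup hit True ball z 0.10568538724849905 dF [2.13401962 1.63710017 2.45372837]
[ 2.43  1.71  0.2  -0.57 -0.74 -0.34] [ 2.43  1.51  2.72  0.61 -0.31 -0.34]
0.002 [-3.56  0.94  3.19  0.55  0.7   0.33]
0.0 [ 1.16  1.53  2.8   0.59 -0.08 -0.18]
0.0010545454545454545 [-1.68  1.02  2.58  0.54  0.41  0.1 ]
42.175
```

```bash
python3 - <<'E'
from arm import *
B=[.4692,.1925,.1055]
p,q=pose("large",B,RY,np.radians(46)); env.move_straight(p,rate=.02); print(avg(8)[0])
for th in(43,40,37.5):
    p,q=pose("large",B,RY,np.radians(th)); env.move_straight(p,q,rate=.04)
down("large",B,(36,35,34.2,33.4,32.6,31.8,31))
E
```

```text
[-0.67 -3.01 -0.04 -1.41 -0.22  0.19]
36 [ 0.12 -2.91  0.46 -1.27 -0.29  0.08]
35 [-0.01 -2.99  0.79 -1.34 -0.32  0.07]
34.2 [ 0.03 -3.22  0.57 -1.35 -0.33  0.09]
33.4 [ 0.77 -4.73  1.39 -1.45 -0.29  0.06]
32.6 [  1.08 -10.71   8.92  -0.87   0.23   0.26]
t 46.6917
```

```bash
python3 - <<'E'
from arm import *
B=[.4692,.1918,.1055]
p,q=pose("large",B,RY,np.radians(33.4)); env.move_straight(p,q,rate=.02); print(avg(8)[0])
release("large",B,33.4)
p=env.sense()["tcp_pos"]; env.move_straight(p+[0,-.1,.12],rate=.2)
env.goto([.35,-.35,.35],[0,1,0,0]); print(env.sense()["t"])
import cv2; from geo import proj
a,b=vision.capture("top")[150:280,90:260],vision.capture("scene")[230:360,120:290]
o=np.hstack([cv2.resize(i,(400,306),interpolation=3) for i in(a,b)]); cv2.imwrite("pics/end.png",o)
for X in([.5917,.2345,.1255],B): print((proj("top",X)-[89.5,149.5])*2.353,(proj("scene",X)-[119.5,229.5])*2.353+[400,0])
E
```

```text
[-0.01 -2.84  1.01 -1.26 -0.3   0.03]
t 48.85
51.4333
[179.94752305  78.50980797] [550.82033265 126.38847992]
[217.54920875 185.56894867] [680.77682674 164.36949087]
```

View pics/end.png

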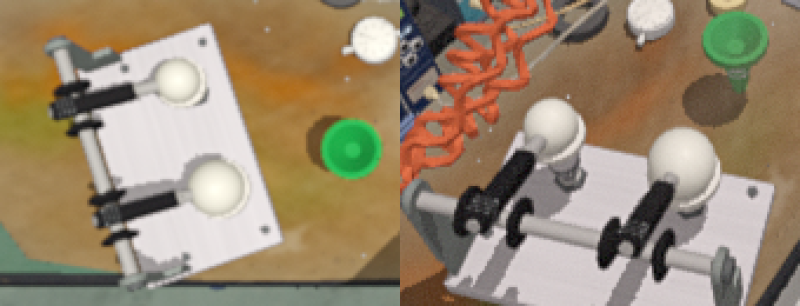

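The final view shows both balls in their own cups: small at (180,80) and large at (217,187) in the left half, within 2 px of prediction. Both handles lie between their saddle flanges at the angles felt. Nothing else has moved, so I'm handing in.

```bash
python3 - <<'E'
from bench import env
print(env.finish_job(), env.sense()["t"])
E
```

```text
the job is handed in; nothing more can be done
the job is handed in; nothing more can be done
```

I put both ball masters back in the rack, each in the cup of its own size with its handle resting on the saddle behind, and handed the job in at about 51 s of the 72 s allowed; no verdict came back.

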